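# Lever open the food processor's flap and hold the pulse button half pressed

### The arm

A 6-joint arm with a two-finger parallel gripper is mounted at the origin on the work surface. World frame = base frame: x ahead of the robot, y to its left, z up, the work surface at z = 0. Lengths are in m, angles in degrees, forces in N, time in s.
With the tool pointing down it reaches from about 0.35 to 0.875 m from the base axis. Payload 4.2 kg.
Tool frame: the origin (TCP) lies on the centre line of the jaws, within the pads' length; the fingertips stand 19 mm ahead of it and the grasp point (between the pads) is the TCP; z points along the fingers, y is the line along which they close (so a half turn about z gives the same grasp; the last joint's range is limited). The gripper opens to 87 mm and grips with 3 to 60 N. Pads are 19 mm wide; open, the fingers measure 117 mm over their backs; the gripper's body (75 mm by 190 mm) begins 51 mm behind the grasp point.
Start: joints at [85.863, 22.042, 0.453, 0, -68.411, -14.817], TCP at [0.203, 0.591, 0.242] pointing down, gripper open.
Joint ranges: [-179.83, 179.83], [-69.29, 118.12], [-61.27, 80.66], [-181.25, 117.63], [-171.15, -9.14], [-177.46, 177.46]. Speed limits (degrees/s): [159.86, 159.86, 180, 180, 180, 180].

### API

Orientations are given as a 3x3 rotation matrix whose columns are the frame's x, y, z axes.
In Python, from station import sense, capture, finish_job, search_frame, masks_of gives the robot as it stands.
- The arm moves only by the tool drive_tool, never from a script. Its argument "rows" is a list of rows, each a list of 7 numbers: the opening in per cent of the stroke, from 0 (shut) to 100 (fully open), then the shift along the world's x, y, z in mm, then the turn, a rotation vector about the world's x, y, z in rad. In form: [[fingers, dx, dy, dz, wx, wy, wz], ...]. A call has 1 to 5 rows; each row shifts and turns the commanded pose from where the row before left it; what a row does not reach is not made up. A row lasts 1/12 s, in which the tool goes at most 41.7 mm and 7.16 degrees, less where a joint would pass 70% of its speed; a pose out of reach is approached as far as the arm can. A call is refused whole if a number of a shift passes 41.7 or a number of a turn 0.125, either way. A call with a gripper value outside its range is refused whole. The fingers move at their own pace and stop on an object; the grip force is fixed at half the most. Time passes only in rows, so rows that do not move let the fingers close. It gives the time, the measured TCP pose, the force, the opening and the grip force at its end, in the units of the state.
- sense(): the state, without advancing time (a new reading comes with each control period).
- capture(name): name is "scene" or "top"; returns a dict with "frame" (400x640x3 uint8, red, green, blue), "z_map" (400x640 float32, m along the optical axis (not along the pixel's ray), 0 where there is no reading), "fx", "fy", "cx", "cy" (pixels), "R" (3x3) and "t" (3): a world point X has camera coordinates R X + t. Camera axes: x right, y down, z forward; pixel columns grow to the right and rows downward; lengths in m; the calibration is good to about 2 mm. A picture is of the moment at which its call begins.
- finish_job(): hands the job in; it is judged then, once.
Trained networks look in a picture, given as the dict that the camera call returned (one of the last four; its "shot" number tells which), for a name from the list of things; names that differ only in an ending like _2 or _b are one class to them, and where a whole thing is asked for, a point or a joint stands for the part that bears it (a point fixed in the world has none). Each returns a list of dicts, best first, with "p" (0 to 1); they miss things now and then, are a little off and sometimes report something else, mostly with a low value. They report only what shows in the picture. A call takes as long as a camera call. They do not tell look-alikes from the thing itself.
- search_frame(label, picture): "xy" ([column, row] in pixels, amid what is visible of it).
- masks_of(label, picture): "region" (400x640 bool, what is visible of it) and "xy" ([column, row] in pixels, amid what is visible of it).
The state is a dict: "time_s": time; "joints": joint angles; "joint_velocities": joint speeds; "effort": joint torques, N m; "tcp_pos": TCP position; "ee_rot": TCP orientation; "wrist_force": force on the tool from outside, world axes, zero at the start; "moment": the same for the moment, N m; "gripper_width": opening from 0.0 (shut) to 1.0 (fully open); "gripper_force": force on a finger pad.
Only numpy, scipy, OpenCV 4.12 (cv2) and the standard library are available. Lean on these libraries where they do the work, as an engineer would, in place of code of your own. Each camera call takes 0.05 s, during which the arm holds its last target. There are 200 camera calls.

### The job

Pick up the spatula from the cutting board, slip its blade under the front lip of the flap on the food processor's base and lever the flap up and over past upright so that it lies back open (with the blade, not with the fingers), then lay the spatula back on the board and let go of it. Then press the round pulse button under the flap half way down with the fingertips and keep it there, never pushing it all the way in: the program finishes while still holding the button half pressed. Leave the other things on the table where they are.

Things in the scene. Friction and masses are not known exactly. Their poses are not given: they have to be found in the camera images.
- processor: food processor, fixed: grey base 240 (x) by 260 (y) mm, origin under its middle on the table, x from its front (robot side) to its back, y to its left, z up. Its deck is 60 mm high; a clear bowl 136 mm across stands on it at x +35, y +58 mm, up to 222 mm above the table. The flap and the button well are on the front right part, at y -65 mm.
- flap (a joint): black plastic flap, 80 g, 96 (x) by 114 (y) mm, 5 mm thick, hinged along its back edge; rad, 0 = shut, grows as the front goes up and back, 1.57 = upright, stop at 2.1 = lying back open. No latch or spring, little friction: falls shut before upright, falls open past it. A level blade whose tip follows an arc of 80 to 90 mm radius about the hinge from below carries it over.
- flap_lip (a point): middle of the lower front edge of the flap (moves with it); when shut 71 mm above the table. The flap overhangs the rim that it rests on by 21 mm here, which leaves a slot 11 mm high (60 to 71 mm above the table) between the flap and the deck; the deck goes on for 24 mm in front of the lip.
- flap_hinge (a point): middle of the flap's hinge line, fixed, at x 0, y -65, z 71 mm of the processor (level of the shut flap's underside); the hinge axis is along the processor's y.
- pulse (a joint): travel of the sprung pulse button in m: 0 = up, 0.016 = all the way in, half way = 0.008. It goes straight down. Spring: 1.8 N to start, 6.6 N at half way, 11.4 N at the bottom (600 N/m), springs back when let go.
- pulse_top (a point): middle of the top of the pulse button, a round grey cap 42 mm across (moves with it) under the flap. Released it is 66 mm above the table, at x -40, y -65 mm of the processor, in a well 68 (x) by 105 (y) mm inside, whose rim's top is 71 mm and floor 35 mm above the table.
- board: wooden cutting board, fixed, 300 (x) by 180 (y) by 18 mm thick; origin at the middle of its underside, x and y along its edges.
- spatula: straight spatula, 100 g, 205 mm long, lying flat on the board; origin in the plane of its underside, x towards the blade tip, z up. Dark wooden handle 110 mm long, 18 wide, 18 high (x -105 to +5 mm); steel blade 22 mm wide, 2 mm thick, up to x +100 mm, at the handle's mid height (z 9 mm). Centre of mass in the handle.
- spatula_grip (a point): point to grip on the spatula: inside the handle, 35 mm behind the origin, 9 mm above its underside, close to its centre of mass.
- spatula_tip (a point): middle of the blade's square end, 135 mm ahead of spatula_grip, at the blade's mid thickness.
- cutter: steel biscuit-cutter ring, 56 mm across, 30 high, on the table between board and processor; to be left alone
- ramekin: small white ceramic cup, 60 mm across, 35 high, on the board's far left part; to be left alone
- copper_pot: copper pot, 120 mm across, 75 high, beyond the board; to be left alone
- mill: dark wooden pepper mill, 52 mm across, 150 high, to the left; to be left alone
- tomato: tomato, 70 mm across, 52 high, front left; to be left alone
- tomato2: second tomato, same size, next to it; to be left alone
- jar: glass jar with steel cap, 70 mm across, 110 high, right of the board; to be left alone
- spoon: wooden spoon lying on the table at the far left; to be left alone
Mind the look-alikes: they are no part of the job. What is shaped like the spatula but blue is not meant.

How it is judged (in metres and radians):
On the way, in this order (a step that is already met when the one before it is completed fails the run):
1. the flap is lifted by the spatula (value of joint flap above 0.3 rad and contact force between spatula and flap above 0.05 N), for 0.05 s.
2. the flap is past upright (value of joint flap above 1.65 rad), for 0.1 s.
3. the spatula lies on the board, let go (x of spatula_grip in the frame of board between -0.15 and 0.15 m and y of spatula_grip in the frame of board between -0.09 and 0.09 m and z of spatula_grip in the frame of board between 0.021 and 0.036 m and height (world z) of spatula_tip below 0.05 m and linear speed of spatula below 0.02 m/s and contact force between the fingers and spatula below 0.05 N), for 0.2 s.
At the end, for the whole second after the job is handed in: The fingers hold the pulse button at 5 to 11 mm of its 16 mm travel (contact force over 1.5 N), the flap lies open past 1.65 rad, and the spatula lies still on the board (handle's grip point within the board's outline, on its surface, tip down), not touched by the fingers (all of step 3 and value of joint pulse between 0.005 and 0.011 m and contact force between the fingers and pulse above 1.5 N and contact force between spatula and pulse below 0.05 N and value of joint flap above 1.65 rad); the arm keeps its last pose, push and grip.
It fails at once if the flap is prised up with the fingers (contact force between the fingers and flap above 1 N and value of joint flap between 0.03 and 1.4 rad).
It fails at once if the button is pushed all the way in (beyond 14.5 mm) (value of joint pulse above 0.0145 m).
It fails at once if another thing is moved by more than 40 mm (distance of any of cutter, ramekin, copper_pot, mill, tomato, tomato2, jar, spoon from where it was at the start of the episode above 0.04 m).
It also fails if it takes over 61 s, if anything falls off the work surface, if the arm or the gripper's body presses on something with over 40 N, if the wrist force passes 120 N, or if a joint passes its speed limit or range.

## Working session

There is one attempt and no reset: what is moved stays moved. The work goes in short steps, Python scripts to look and compute and a tool call to move; the robot and the scene stay as the last step left them, time stands still between calls to the robot, and variables do not carry over. Pictures are saved under pics/ and viewed, at most 10 in all, crops included, and the job is handed in when it is done.

Besides the shell and the picture viewer there is one more tool, called after "Call:" as name(argument=value, ...), one argument or row to a line, values as JSON. drive_tool: Moves the arm, as the interface text tells. Its arguments: {"type":"object","properties":{"rows":{"type":"array"}},"required":["rows"]}

```bash
mkdir -p pics
cat > h.py <<'E'
import numpy as np,cv2
from station import *
def cloud(c,m=None):
    z=c["z_map"]; v,u=np.mgrid[0:400,0:640]
    P=np.stack([(u-c["cx"])*z/c["fx"],(v-c["cy"])*z/c["fy"],z],-1)
    W=(P-np.array(c["t"]))@np.array(c["R"])
    k=z>0
    if m is not None:k=k&m
    return W[k]
def save(c,n,box=None,s=1):
    f=c["frame"][:,:,::-1]
    if box:f=f[box[1]:box[3],box[0]:box[2]]
    cv2.imwrite("pics/"+n,cv2.resize(f,None,fx=s,fy=s))
def rect(P):
    (c,wh,a)=cv2.minAreaRect((P[:,:2]*1000).astype(np.float32)); return np.round(c,1),np.round(wh,1),round(a,1)
E
python3 - <<'E'
from h import *
s=sense();print(s["time_s"],s["tcp_pos"],np.round(s["ee_rot"],3).tolist(),s["gripper_width"])
for n in("top","scene"):
    c=capture(n);save(c,n+".png");print(n,np.round(c["R"],3).tolist(),c["t"],c["fx"])
    for l in("spatula","flap","processor","board","cutter","ramekin","copper_pot","jar"):
        for d in masks_of(l,c)[:3]:
            P=cloud(c,d["region"])
            if len(P)<10:continue
            print(l,round(d["p"],2),np.round(d["xy"]),len(P),rect(P),np.round(np.percentile(P[:,2],[5,50,95]),3))
E
```

```text
0.0 [0.2028087  0.59060446 0.24046216] [[0.946, -0.325, -0.001], [-0.325, -0.946, -0.002], [0.0, 0.002, -1.0]] 0.9995935174737655
top [[-0.075, -0.997, -0.0], [-0.974, 0.073, -0.215], [0.214, -0.016, -0.977]] [0.00762869 0.50088509 1.87469248] 486.14080426107523
spatula 0.83 [390. 271.] 274 (array([ 174.7, -322.3]), array([ 23.2, 200.8]), 44.8) [0.    0.011 0.023]
spatula 0.74 [296. 228.] 251 (array([370.6,  45.2]), array([ 23., 200.]), 66.8) [0.    0.013 0.022]
spatula 0.73 [298. 164.] 640 (array([618.7,  27.2]), array([ 99.9, 111.6]), 5.5) [0.065 0.074 0.083]
flap 0.64 [297. 164.] 715 (array([624.4,  27.5]), array([112.7, 117.9]), 7.1) [0.064 0.074 0.083]
flap 0.23 [358. 172.] 170 (array([ 571.6, -215.4]), array([58.3, 55.5]), 7.4) [0.015 0.03  0.056]
processor 0.57 [274. 160.] 3944 (array([656.2, 103.4]), array([246.6, 267.3]), 7.9) [0.049 0.066 0.191]
processor 0.3 [390. 187.] 257 (array([ 500.9, -323.4]), array([ 22.3, 206.5]), 87.4) [0.02  0.031 0.041]
board 0.57 [376. 200.] 2784 (array([ 476.4, -287.4]), array([302.8, 183.7]), 10.8) [0.008 0.016 0.025]
cutter 0.38 [297. 165.] 
[... 1355 characters left out ...]
 229.] 3220 (array([ 483.8, -280.8]), array([305.1, 180.3]), 10.2) [0.011 0.017 0.02 ]
cutter 0.61 [288. 218.] 255 (array([455.6, -97.6]), array([51.5, 87.8]), 80.8) [-0.001  0.015  0.029]
ramekin 0.78 [252. 242.] 344 (array([ 558.5, -217.3]), array([101.9,  57.1]), 19.2) [0.021 0.039 0.052]
ramekin 0.54 [228. 231.] 3390 (array([ 473.3, -280.4]), array([325.7, 185.6]), 10.5) [0.01  0.017 0.02 ]
copper_pot 0.89 [251. 291.] 2395 (array([ 745., -241.]), array([173.6, 207.2]), 24.9) [0.002 0.039 0.073]
jar 0.93 [135. 251.] 1066 (array([ 508.3, -557.3]), array([184.9,  78. ]), 17.0) [0.003 0.073 0.11 ]
jar 0.39 [396. 170.] 265 (array([311.1, 332.7]), array([60.7, 66.8]), 41.1) [0.015 0.04  0.052]
```

View pics/top.png

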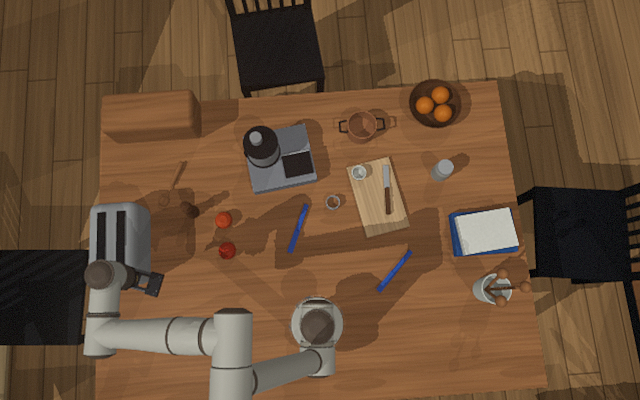

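View pics/scene.png

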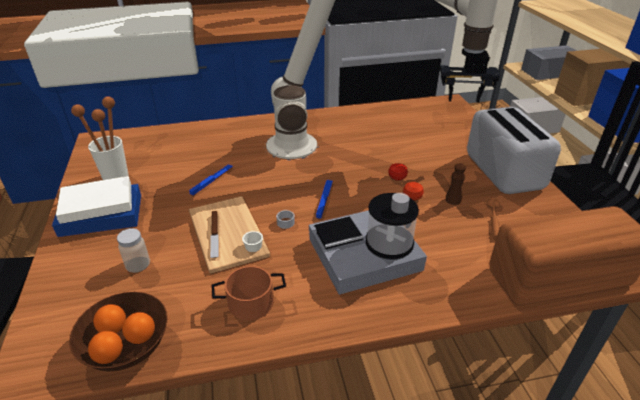

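Top view: the real spatula (dark handle about (389,205), blade up to (386,167)) lies on the board. The blue ones at (298,228) and (394,271) are decoys. The flap is at (297,164) on the processor's right front, the cutter at (333,202). Next I'll refine the poses.

Run:
```python
from h import *
for n in("top","scene"):
    c=capture(n); W=np.zeros((400,640,3)); P=cloud(dict(c,z_map=np.where(c["z_map"]>0,c["z_map"],1e-6))); 
    W=P.reshape(400,640,3)
    f=c["frame"].astype(int); br=f.sum(-1)
    # processor deck & flap by height
    near=(abs(W[...,0]-650)<1e9)
    x,y,z=W[...,0],W[...,1],W[...,2]
    roi=(x>.5)&(x<.85)&(y>-.08)&(y<.28)
    for l in("flap","processor"):
        for d in masks_of(l,c)[:1]:
            m=d["region"]; 
            if l=="flap": m=m&(br<150)&(z>.066)
            else: m=m&(z>.05)&(z<.085)
            m=cv2.morphologyEx(m.astype(np.uint8),cv2.MORPH_OPEN,np.ones((3,3)))>0
            print(n,l,rect(W[m]),np.median(z[m]))
    for d in masks_of("spatula",c):
        m=d["region"];Q=W[m]
        if len(Q)and abs(np.median(Q[:,0])-.5)<.06 and abs(np.median(Q[:,1])+.32)<.05:
            k=(abs(z-.027)<.02)&m; Q=W[k]; print(n,"spat",rect(Q),d["p"])
            v=np.linalg.svd(Q[:,:2]-Q[:,:2].mean(0),full_matrices=False)[2][0]; v*=np.sign(v[0]); s=(Q[:,:2]-Q[:,:2].mean(0))@v
            F=f[k]; dark=F.sum(-1)
            print(" dir",np.degrees(np.arctan2(v[1],v[0])),"ends",Q[:,:2].mean(0)+v*np.percentile(s,1),Q[:,:2].mean(0)+v*np.percentile(s,99))
            h=F[:,0]-F[:,2]
            for a in np.arange(-.1,.11,.02):
                q=(s>=a)&(s<a+.02); print("  ",round(a,2),F[q].mean(0).round() if q.any() else 0,(Q[q].mean(0)*1000).round(1) if q.any() else 0)
            break
```

```text
top flap (array([379.9,  -5.8]), array([578., 110.]), 8.3) 0.0748213373918194
top processor (array([655.7,  99. ]), array([243.5, 259.9]), 8.0) 0.06142028423957184
top spat (array([ 498.5, -323.5]), array([ 22.4, 203.6]), 86.9) 0.72
 dir -3.468558993385029 ends [ 0.39922445 -0.31728145] [ 0.59781022 -0.32931809]
   -0.1 [80. 54. 35.] [ 409.3 -317.9   33.9]
   -0.08 [84. 58. 37.] [ 429.2 -319.6   34.8]
   -0.06 [88. 60. 40.] [ 448.6 -321.3   34.7]
   -0.04 [88. 60. 39.] [ 468.6 -320.4   34.1]
   -0.02 [88. 60. 39.] [ 489.5 -322.4   33.8]
   0.0 [116. 104.  94.] [ 509.8 -323.4   28.9]
   0.02 [145. 145. 142.] [ 528.1 -325.2   27.7]
   0.04 [146. 147. 146.] [ 549.1 -325.7   26.9]
   0.06 [146. 146. 145.] [ 569.  -329.5   26.5]
   0.08 [145. 145. 143.] [ 588.1 -328.5   25.9]
   0.1 [130. 130. 125.] [ 599.8 -328.4   31.7]
scene flap (array([1102.1,  -70.9]), array([ 122.2, 1100.3]), 78.1) 0.07483727283533836
scene processor (array([662.8, 102.4]), array([246.5, 260.9]), 8.0) 0.06013550131542128
scene spat (array([ 504.5, -320.3]), array([ 22.7, 206.5]), 88.3) 0.78
 dir -3.2790094355327306 ends [ 0.40619693 -0.31304798] [ 0.60097969 -0.32420749]
   -0.1 [94. 59. 39.] [ 424.7 -314.4   33.6]
   -0.08 [98. 62. 40.] [ 444.8 -315.2   32.3]
   -0.06 [100.  64.  42.] [ 461.9 -315.6   33.1]
   -0.04 [102.  65.  43.] [ 482.5 -316.1   32.7]
   -0.02 [104.  77.  62.] [ 504.4 -318.7   31. ]
   0.0 [183. 176. 175.] [ 523.6 -319.4   26.6]
   0.02 [187. 182. 183.] [ 543.2 -322.2   27.1]
   0.04 [187. 183. 183.] [ 562.2 -321.8   27.2]
   0.06 [188. 183. 184.] [ 581.9 -323.2   26.7]
   0.08 [178. 175. 176.] [ 598.8 -324.1   27. ]
   0.1 0 0
```

Call:
drive_tool(
  rows=[
    [100,18,-36.5,0,0,0,0],
    [100,18,-36.5,0,0,0,0],
    [100,18,-36.5,0,0,0,0],
    [100,18,-36.5,0,0,0,0],
    [100,18,-36.5,0,0,0,0],
  ],
)

```text
time_s: 1.72
tcp_pos: [0.2934, 0.4069, 0.2416]
ee_rot: [[0.946, -0.324, 0.0], [-0.324, -0.946, 0.0], [0.0, -0.0, -1.0]]
wrist_force: [1.4, 0.3, -0.2]
gripper_width: 1.002
gripper_force: 0.0
```

Call:
drive_tool(
  rows=[
    [100,18,-36.5,0,0,0,0],
    [100,18,-36.5,0,0,0,0],
    [100,18,-36.5,0,0,0,0],
    [100,18,-36.5,0,0,0,0],
    [100,18,-36.5,0,0,0,0],
  ],
)

```text
time_s: 2.13
tcp_pos: [0.3833, 0.2243, 0.242]
ee_rot: [[0.946, -0.324, 0.001], [-0.324, -0.946, 0.001], [0.0, -0.001, -1.0]]
wrist_force: [0.7, 0.3, 0.2]
gripper_width: 0.997
gripper_force: 0.0
```

Call:
drive_tool(
  rows=[
    [100,18,-36.5,0,0,0,0],
    [100,18,-36.5,0,0,0,0],
    [100,18,-36.5,0,0,0,0],
    [100,18,-36.5,0,0,0,0],
    [100,15,-36.5,0,0,0,0],
  ],
)

```text
time_s: 2.55
tcp_pos: [0.4708, 0.0417, 0.242]
ee_rot: [[0.946, -0.325, 0.001], [-0.325, -0.946, 0.0], [0.001, -0.001, -1.0]]
wrist_force: [1.5, 0.6, -0.1]
gripper_width: 1.0
gripper_force: 0.0
```

Call:
drive_tool(
  rows=[
    [100,0,-36.5,-10,0,0,0.028],
    [100,0,-36.5,-10,0,0,0.028],
    [100,0,-36.5,-10,0,0,0.028],
    [100,0,-36.5,-10,0,0,0.028],
    [100,0,-36.5,-10,0,0,0.028],
  ],
)

```text
time_s: 2.97
tcp_pos: [0.4698, -0.1407, 0.1915]
ee_rot: [[0.982, -0.188, 0.001], [-0.188, -0.982, -0.0], [0.001, -0.0, -1.0]]
wrist_force: [1.6, 0.2, 0.1]
gripper_width: 1.0
gripper_force: 0.0
```

Call:
drive_tool(
  rows=[
    [100,0,-36,-18,0,0,0.028],
    [100,0,-36,-18,0,0,0.028],
    [100,0,-36,-18,0,0,0.028],
    [100,0,-36,-18,0,0,0.028],
    [100,0,-36,-10,0,0,0.028],
  ],
)

```text
time_s: 3.38
tcp_pos: [0.4688, -0.3203, 0.1075]
ee_rot: [[0.999, -0.05, -0.003], [-0.05, -0.999, 0.001], [-0.003, -0.001, -1.0]]
wrist_force: [1.3, 0.1, 0.1]
gripper_width: 1.002
gripper_force: 0.0
```

Run:
```python
from h import *
s=sense();print(s["time_s"],s["tcp_pos"],np.round(s["ee_rot"],3).tolist(),s["gripper_width"],s["wrist_force"],s["joints"])
```

```text
3.3833 [ 0.46875676 -0.32030525  0.10748284] [[0.999, -0.05, -0.003], [-0.05, -0.999, 0.001], [-0.003, -0.001, -1.0]] 1.0017511316753391 [1.25912863 0.09476561 0.1165218 ] [-1.80086668e+01  2.41554384e+01 -1.76244885e+01 -2.87374227e-02
 -4.83862000e+01  1.05177962e+02]
```

Call:
drive_tool(
  rows=[
    [50,1,0,-28,0,0,0],
    [50,0,0,-25,0,0,0],
    [50,0,0,-15,0,0,0],
    [50,0,0,0,0,0,0],
    [30,0,0,0,0,0,0],
  ],
)

```text
time_s: 3.8
tcp_pos: [0.4709, -0.3191, 0.0411]
ee_rot: [[0.999, -0.051, -0.001], [-0.051, -0.999, 0.0], [-0.001, -0.0, -1.0]]
wrist_force: [-0.2, -0.0, 0.4]
gripper_width: 0.706
gripper_force: 0.0
```

Call:
drive_tool(
  rows=[
    [0,0,0,0,0,0,0],
    [0,0,0,0,0,0,0],
    [0,0,0,0,0,0,0],
    [0,0,0,0,0,0,0],
    [0,0,0,0,0,0,0],
  ],
)

```text
time_s: 4.22
tcp_pos: [0.4712, -0.3188, 0.0421]
ee_rot: [[0.999, -0.051, 0.001], [-0.051, -0.999, -0.0], [0.001, 0.0, -1.0]]
wrist_force: [-0.5, 0.0, 0.9]
gripper_width: 0.326
gripper_force: 0.0
```

Call:
drive_tool(
  rows=[
    [0,0,0,-1,0,0,0],
    [0,0,0,0,0,0,0],
    [0,0,0,0,0,0,0],
    [0,0,0,0,0,0,0],
    [0,0,0,0,0,0,0],
  ],
)

```text
time_s: 4.63
tcp_pos: [0.4711, -0.3189, 0.0407]
ee_rot: [[0.999, -0.051, 0.0], [-0.051, -0.999, -0.0], [0.0, 0.0, -1.0]]
wrist_force: [-0.1, 0.4, 1.4]
gripper_width: 0.205
gripper_force: 30.0
```

Call:
drive_tool(
  rows=[
    [0,0,0,30,0,0,0],
    [0,0,0,40,0,0,0],
    [0,0,0,40,0,0,0],
    [0,0,0,10,0,0,0],
    [0,-8,33,0,0,0,0.02],
  ],
)

```text
time_s: 5.05
tcp_pos: [0.467, -0.2897, 0.1646]
ee_rot: [[0.999, -0.034, 0.011], [-0.034, -0.999, -0.005], [0.011, 0.005, -1.0]]
wrist_force: [1.5, 0.7, -1.9]
gripper_width: 0.204
gripper_force: 30.0
```

Call:
drive_tool(
  rows=[
    [0,-8,33,0,0,0,0.02],
    [0,-8,33,0,0,0,0.02],
    [0,-8,33,0,0,0,0.02],
    [0,-8,33,0,0,0,0.02],
    [0,-8,33,0,0,0,0.02],
  ],
)

```text
time_s: 5.47
tcp_pos: [0.4218, -0.1196, 0.16]
ee_rot: [[0.998, 0.069, -0.001], [0.069, -0.998, 0.0], [-0.001, -0.0, -1.0]]
wrist_force: [0.6, -0.2, -1.2]
gripper_width: 0.202
gripper_force: 30.0
```

Call:
drive_tool(
  rows=[
    [0,-8,33,0,0,0,0.02],
    [0,-8,33,0,0,0,0.02],
    [0,-8,33,0,0,0,0.02],
    [0,-8,20,0,0,0,0.01],
    [0,0,0,0,0,0,0],
  ],
)

```text
time_s: 5.88
tcp_pos: [0.3894, 0.0004, 0.1603]
ee_rot: [[0.99, 0.143, -0.001], [0.143, -0.99, 0.001], [-0.0, -0.001, -1.0]]
wrist_force: [-1.0, 0.2, -1.5]
gripper_width: 0.205
gripper_force: 30.0
```

```bash
cat > look.py <<'E'
from h import *
import sys
s=sense();T=np.array(s["tcp_pos"]);R=np.array(s["ee_rot"]);print(s["time_s"],T.round(4),R.round(3).tolist(),s["gripper_width"])
a=np.radians(8);p=np.array([.659,.101,0]);Rp=np.array([[np.cos(a),-np.sin(a),0],[np.sin(a),np.cos(a),0],[0,0,1]])
for n in("top","scene"):
    c=capture(n);save(c,n+sys.argv[1]+".png",(200,80,440,260) if n=="top" else (200,130,440,290),3)
    z=c["z_map"];W=cloud(dict(c,z_map=np.where(z>0,z,1e-6))).reshape(400,640,3)
    L=(W-T)@R  # tool frame
    m=(z>0)&(L[...,0]>.045)&(L[...,0]<.155)&(abs(L[...,1])<.03)&(abs(L[...,2]-.012)<.025)
    Q=L[m]*1000
    if len(Q)>10:
        print(n,len(Q),"tool x range",np.percentile(Q[:,0],[2,98]).round(1))
        for lo,hi in((45,70),(70,95),(95,120),(120,145)):
            q=Q[(Q[:,0]>lo)&(Q[:,0]<hi)]
            if len(q):print("  ",lo,"y",q[:,1].mean().round(1),"z",np.median(q[:,2]).round(1))
    # deck and flap in processor frame
    D=((W-p)@Rp)*1000; k=(z>0)
    q=D[k&(abs(D[...,0]+48)<35)&(abs(D[...,1]+65)<45)&(D[...,2]>50)&(D[...,2]<95)];print("  flap top z",np.median(q[:,2]).round(1))
    f=c["frame"].sum(-1)
    e=D[k&(abs(D[...,2]-76)<6)&(f<130)&(abs(D[...,0]+50)<90)&(abs(D[...,1]+65)<80)]
    if len(e):print("  flap dark extents",np.percentile(e,[1,99],axis=0).round(1).tolist())
    e=D[k&(abs(D[...,2]-60)<7)&(abs(D[...,0])<150)&(abs(D[...,1])<160)]
    print("  deck",np.percentile(e,[.5,99.5],axis=0).round(1).tolist(), rect(e/1000))
E
python3 look.py A
```

```text
5.8833 [0.3894 0.0004 0.1603] [[0.99, 0.143, -0.001], [0.143, -0.99, 0.001], [-0.0, -0.001, -1.0]] 0.2047406873556451
top 17 tool x range [120.  130.6]
   95 y -1.9 z 17.2
   120 y 2.0 z 14.3
  flap top z 74.6
  flap dark extents [[-93.5, -119.0, 70.1], [-3.2, -0.3, 81.8]]
  deck [[-123.1, -131.1, 53.1], [116.0, 126.7, 66.8]] (array([-3.6, -1.7]), array([240.7, 260.4]), 0.2)
scene 138 tool x range [ 45.7 137.9]
   45 y -0.3 z 14.0
   70 y 0.8 z 13.8
   95 y -1.0 z 13.9
   120 y 0.4 z 14.0
  flap top z 74.8
  flap dark extents [[-90.4, -119.3, 70.9], [8.2, -8.5, 78.9]]
  deck [[-116.6, -128.8, 53.5], [125.1, 129.0, 66.4]] (array([3.7, 0.9]), array([247.1, 261.3]), 0.3)
```

Call:
drive_tool(
  rows=[
    [0,0,-2,-40,0,0,0],
    [0,0,0,-36,0,0,0],
    [0,0,0,-5,0,0,0],
    [0,0,0,0,0,0,0],
    [0,0,0,0,0,0,0],
  ],
)

```text
time_s: 6.4
tcp_pos: [0.392, -0.0042, 0.0802]
ee_rot: [[0.99, 0.138, 0.001], [0.138, -0.99, -0.0], [0.001, 0.0, -1.0]]
wrist_force: [1.5, -0.1, -1.2]
gripper_width: 0.205
gripper_force: 30.0
```

```bash
python3 look.py B
```

```text
6.4 [ 0.392  -0.0042  0.0802] [[0.99, 0.138, 0.001], [0.138, -0.99, -0.0], [0.001, 0.0, -1.0]] 0.2046833125229612
top 24 tool x range [115.3 144.2]
   95 y 2.4 z 12.0
   120 y 2.2 z 15.1
  flap top z 74.3
  flap dark extents [[-94.0, -118.9, 70.1], [-5.6, 8.1, 81.6]]
  deck [[-123.7, -130.6, 53.1], [114.9, 127.1, 66.9]] (array([-16. ,  -1.9]), array([267.1, 259.8]), 0.1)
scene 138 tool x range [ 46.2 137.3]
   45 y -1.4 z 13.2
   70 y -1.0 z 12.9
   95 y -2.0 z 13.0
   120 y -2.0 z 13.4
  flap top z 74.9
  flap dark extents [[-90.0, -119.4, 70.7], [7.5, -7.2, 78.9]]
  deck [[-116.4, -128.8, 53.4], [125.1, 128.1, 66.1]] (array([-11.4,   1.8]), array([263.2, 276.3]), 89.8)
```

View pics/sceneB.png

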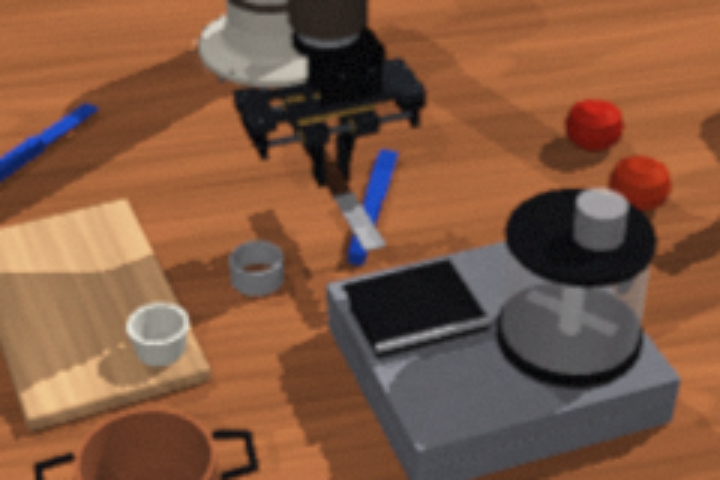

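The blade tip, at crop (370,245), sits just ahead of the flap's front edge, level and lined up. Next I'll insert it.

Call:
drive_tool(
  rows=[
    [0,14,2,-1,0,0,0],
    [0,14,2,0,0,0,0],
    [0,13,2,0,0,0,0],
    [0,10,1,0,0,0,0],
    [0,6.5,1,0,0,0,0],
  ],
)

```text
time_s: 6.92
tcp_pos: [0.4505, 0.0045, 0.08]
ee_rot: [[0.99, 0.139, 0.004], [0.139, -0.99, 0.001], [0.004, -0.001, -1.0]]
wrist_force: [0.1, -0.3, -0.9]
gripper_width: 0.202
gripper_force: 30.0
```

Call:
drive_tool(
  rows=[
    [0,0,0,0,0,0,0],
    [0,0,0,0,0,0,0],
  ],
)

```text
time_s: 7.08
tcp_pos: [0.4483, 0.004, 0.0789]
ee_rot: [[0.99, 0.138, 0.0], [0.138, -0.99, 0.0], [0.0, -0.0, -1.0]]
wrist_force: [-0.7, -0.9, -1.7]
gripper_width: 0.206
gripper_force: 30.0
```

Call:
drive_tool(
  rows=[
    [0,0,0,5,0,0,0],
    [0,0.5,0.1,9,0,0,0],
    [0,1.4,0.2,9,0,0,0],
    [0,2.3,0.3,8.7,0,0,0],
    [0,3.2,0.4,8.4,0,0,0],
  ],
)

```text
time_s: 7.5
tcp_pos: [0.4544, 0.0047, 0.1192]
ee_rot: [[0.99, 0.139, -0.002], [0.139, -0.99, -0.0], [-0.002, 0.0, -1.0]]
wrist_force: [-0.1, 0.1, -1.4]
gripper_width: 0.208
gripper_force: 30.0
```

Run:
```python
from h import *
c=capture("scene");save(c,"lift.png",(260,150,440,290),4)
```

```text
(no output)
```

View pics/lift.png

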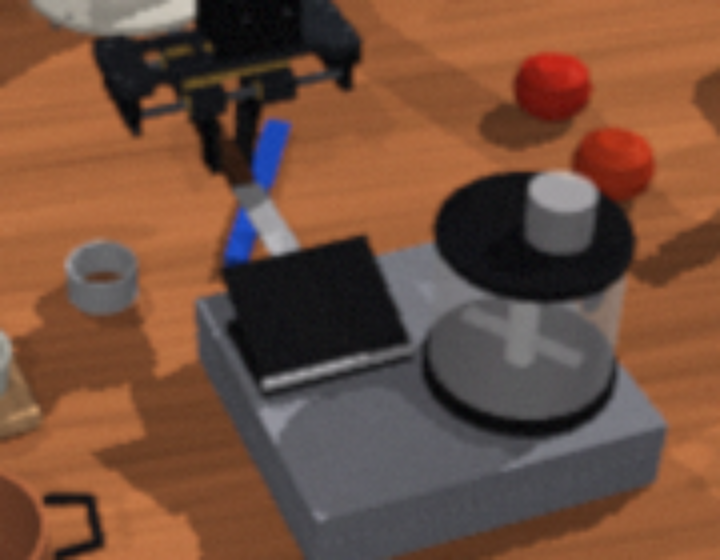

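The flap is lifting on the blade: its front edge is raised at crop (230-370, 240-265). I'll continue the arc.

Call:
drive_tool(
  rows=[
    [0,4.1,0.6,8,0,0,0],
    [0,4.9,0.7,7.5,0,0,0],
    [0,5.6,0.8,7,0,0,0],
    [0,6.3,0.9,6.4,0,0,0],
    [0,7,1,5.7,0,0,0],
  ],
)

```text
time_s: 7.97
tcp_pos: [0.4845, 0.0092, 0.154]
ee_rot: [[0.99, 0.139, 0.0], [0.139, -0.99, 0.0], [0.0, -0.0, -1.0]]
wrist_force: [-0.0, 0.1, -2.1]
gripper_width: 0.206
gripper_force: 30.0
```

Call:
drive_tool(
  rows=[
    [0,7.4,1,4.9,0,0,0],
    [0,7.9,1.1,4.1,0,0,0],
    [0,8.3,1.2,3.2,0,0,0],
    [0,8.6,1.2,2.3,0,0,0],
    [0,8.8,1.2,1.4,0,0,0],
  ],
)

```text
time_s: 8.38
tcp_pos: [0.5258, 0.015, 0.1693]
ee_rot: [[0.99, 0.139, 0.0], [0.139, -0.99, 0.0], [0.0, 0.0, -1.0]]
wrist_force: [-0.5, -0.7, -1.5]
gripper_width: 0.198
gripper_force: 30.0
```

Call:
drive_tool(
  rows=[
    [0,9,1.3,0.5,0,0,0],
    [0,9,1.3,-0.5,0,0,0],
    [0,9,1.3,-1,0,0,0],
    [0,9,1.3,-1,0,0,0],
    [0,6,0.8,0,0,0,0],
  ],
)

```text
time_s: 8.8
tcp_pos: [0.5678, 0.021, 0.1665]
ee_rot: [[0.99, 0.139, -0.001], [0.139, -0.99, -0.0], [-0.001, 0.0, -1.0]]
wrist_force: [0.2, 0.2, -1.4]
gripper_width: 0.206
gripper_force: 30.0
```

Run:
```python
from h import *
c=capture("scene");save(c,"over.png",(260,130,440,270),4)
```

```text
(no output)
```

View pics/over.png

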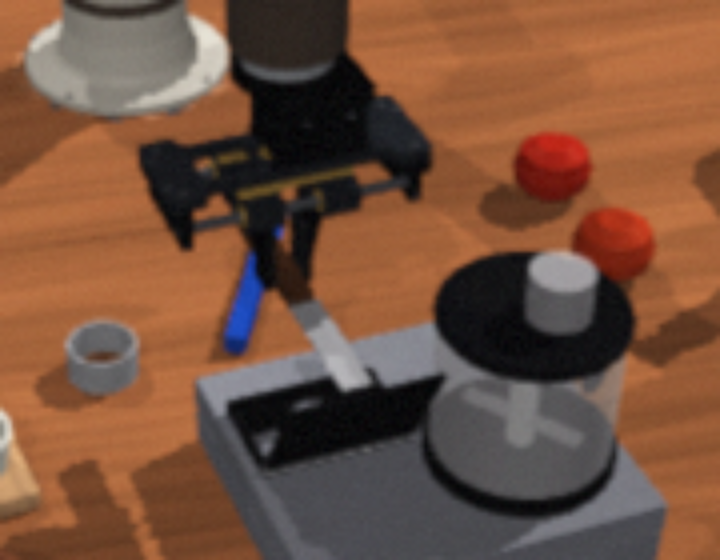

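Call:
drive_tool(
  rows=[
    [0,-20,-3,0,0,0,0],
    [0,-30,-4,0,0,0,0],
    [0,-35,-5,0,0,0,0],
    [0,-2,-35,0,0,0,-0.02],
    [0,-2,-35,0,0,0,-0.02],
  ],
)

```text
time_s: 9.27
tcp_pos: [0.476, -0.0608, 0.1675]
ee_rot: [[0.995, 0.103, -0.0], [0.103, -0.995, 0.0], [-0.0, -0.0, -1.0]]
wrist_force: [1.7, -0.5, -0.5]
gripper_width: 0.204
gripper_force: 30.0
```

Call:
drive_tool(
  rows=[
    [0,-1,-35,0,0,0,-0.02],
    [0,-1,-35,0,0,0,-0.02],
    [0,-1,-35,0,0,0,-0.02],
    [0,-1,-35,0,0,0,-0.02],
    [0,-1,-35,0,0,0,-0.02],
  ],
)

```text
time_s: 9.68
tcp_pos: [0.4724, -0.2378, 0.1674]
ee_rot: [[1.0, -0.002, 0.0], [-0.002, -1.0, 0.0], [0.0, -0.0, -1.0]]
wrist_force: [0.7, 0.6, -2.1]
gripper_width: 0.202
gripper_force: 30.0
```

Call:
drive_tool(
  rows=[
    [0,-1,-35,-10,0,0,-0.02],
    [0,-1,-35,-20,0,0,-0.02],
    [0,0,-12,-20,0,0,-0.01],
    [0,0,0,-20,0,0,0],
    [0,0,0,0,0,0,0],
  ],
)

```text
time_s: 10.1
tcp_pos: [0.4675, -0.318, 0.0928]
ee_rot: [[0.998, -0.054, -0.008], [-0.054, -0.999, 0.004], [-0.009, -0.004, -1.0]]
wrist_force: [-1.4, 0.2, -2.4]
gripper_width: 0.199
gripper_force: 30.0
```

Run:
```python
from h import *
c=capture("scene");save(c,"back.png",(160,120,440,330),2.8)
s=sense();print(s["time_s"],s["tcp_pos"],s["ee_rot"])
z=c["z_map"];W=cloud(dict(c,z_map=np.where(z>0,z,1e-6))).reshape(400,640,3)
a=np.radians(8);Rp=np.array([[np.cos(a),-np.sin(a),0],[np.sin(a),np.cos(a),0],[0,0,1]]);D=(W-[.659,.101,0])@Rp*1000
q=D[(z>0)&(D[...,0]>-30)&(D[...,0]<110)&(D[...,1]<-12)&(D[...,1]>-125)&(D[...,2]>80)&(D[...,2]<180)]
print("flap above deck:",len(q),np.percentile(q,[5,50,95],axis=0).round().tolist() if len(q) else 0)
```

```text
10.15 [ 0.46885138 -0.31806205  0.09499533] [[ 0.99862592 -0.05210347 -0.00561214]
 [-0.05209212 -0.99863997  0.0021504 ]
 [-0.00571655 -0.0018551  -0.99998194]]
flap above deck: 383 [[17.0, -118.0, 84.0], [40.0, -69.0, 123.0], [55.0, -18.0, 152.0]]
```

View pics/back.png

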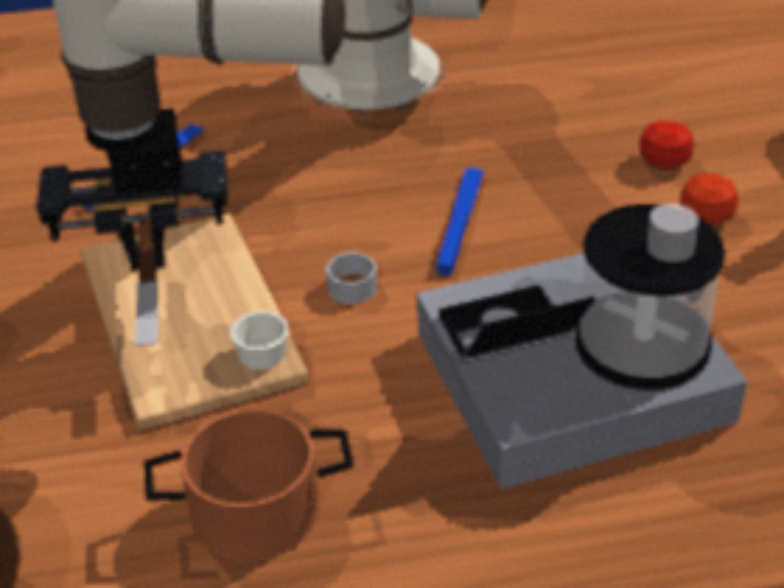

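The flap lies back open (crop (470-590, 300-350)), with the button visible at (500,318), and the spatula is over the board. I'll lower it and release.

Call:
drive_tool(
  rows=[
    [0,0,0,-25,0,0,0],
    [0,0,0,-20,0,0,0],
    [0,0,0,-7,0,0,0],
    [0,0,0,-1,0,0,0],
    [0,0,0,0,0,0,0],
  ],
)

```text
time_s: 10.57
tcp_pos: [0.4717, -0.3181, 0.0453]
ee_rot: [[0.999, -0.049, 0.001], [-0.049, -0.999, -0.001], [0.001, 0.001, -1.0]]
wrist_force: [0.8, -0.3, -0.7]
gripper_width: 0.203
gripper_force: 30.0
```

Call:
drive_tool(
  rows=[
    [0,0,0,-2,0,0,0],
    [0,0,0,-1,0,0,0],
    [0,0,0,0,0,0,0],
    [0,0,0,0,0,0,0],
  ],
)

```text
time_s: 10.9
tcp_pos: [0.4711, -0.3183, 0.0418]
ee_rot: [[0.999, -0.051, 0.001], [-0.051, -0.999, -0.0], [0.001, 0.0, -1.0]]
wrist_force: [0.0, -0.4, -0.7]
gripper_width: 0.204
gripper_force: 30.0
```

Call:
drive_tool(
  rows=[
    [0,0,0,-1,0,0,0],
    [20,0,0,0,0,0,0],
    [60,0,0,0,0,0,0],
    [60,0,0,0,0,0,0],
    [60,0,0,0,0,0,0],
  ],
)

```text
time_s: 11.32
tcp_pos: [0.4708, -0.3183, 0.0402]
ee_rot: [[0.999, -0.051, 0.0], [-0.051, -0.999, -0.0], [0.0, 0.0, -1.0]]
wrist_force: [-0.2, 0.5, -0.4]
gripper_width: 0.349
gripper_force: 0.0
```

Call:
drive_tool(
  rows=[
    [60,0,0,0,0,0,0],
    [60,0,0,0,0,0,0],
    [60,0,0,10,0,0,0],
    [60,0,0,30,0,0,0],
    [60,0,0,40,0,0,0],
  ],
)

```text
time_s: 11.73
tcp_pos: [0.4686, -0.3174, 0.1186]
ee_rot: [[0.999, -0.051, -0.007], [-0.051, -0.999, 0.003], [-0.007, -0.002, -1.0]]
wrist_force: [0.4, -0.4, 0.5]
gripper_width: 0.594
gripper_force: 0.0
```

Call:
drive_tool(
  rows=[
    [0,0,0,40,0,0,0],
    [0,0,0,40,0,0,0],
    [0,15.5,34.8,0,0,0,0.0575],
    [0,15.5,34.8,0,0,0,0.0575],
    [0,15.5,34.8,0,0,0,0.0575],
  ],
)

```text
time_s: 12.15
tcp_pos: [0.5176, -0.2131, 0.2023]
ee_rot: [[0.993, 0.122, 0.003], [0.122, -0.993, -0.0], [0.003, 0.001, -1.0]]
wrist_force: [-0.3, -0.7, -0.2]
gripper_width: 0.307
gripper_force: 0.0
```

Call:
drive_tool(
  rows=[
    [0,15.5,34.8,0,0,0,0.0575],
    [0,15.5,34.8,0,0,0,0.0575],
    [0,15.5,34.8,0,0,0,0.0575],
    [0,15.5,34.8,0,0,0,0.0575],
    [0,15.5,34.8,0,0,0,0.0575],
  ],
)

```text
time_s: 12.57
tcp_pos: [0.5951, -0.0379, 0.2012]
ee_rot: [[0.916, 0.401, 0.001], [0.401, -0.916, 0.0], [0.001, 0.0, -1.0]]
wrist_force: [0.5, -1.0, -0.1]
gripper_width: 0.015
gripper_force: 0.0
```

Call:
drive_tool(
  rows=[
    [0,15,34.8,0,0,0,0.0575],
    [0,15,34.8,0,0,0,0.0575],
    [0,0,0,0,0,0,0],
    [0,0,0,0,0,0,0],
  ],
)

```text
time_s: 12.9
tcp_pos: [0.625, 0.0317, 0.2003]
ee_rot: [[0.864, 0.503, -0.0], [0.503, -0.864, -0.0], [-0.0, -0.0, -1.0]]
wrist_force: [0.2, 0.0, 0.5]
gripper_width: 0.005
gripper_force: 0.0
```

Run:
```python
from h import *
s=sense();print(s["time_s"],s["tcp_pos"],np.round(s["ee_rot"],3).tolist(),s["gripper_width"],s["wrist_force"],s["joints"])
for n in("scene","top"):
    c=capture(n)
    if n=="scene":save(c,"hover.png",(160,100,440,310),2.8)
    for l in("pulse_top","spatula","flap"):
        for d in masks_of(l,c)[:2]:
            P=cloud(c,d["region"])
            if len(P):print(n,l,round(d["p"],2),d["xy"],np.median(P,axis=0).round(4))
```

```text
12.9 [0.62504133 0.03168134 0.2003146 ] [[0.864, 0.503, -0.0], [0.503, -0.864, -0.0], [-0.0, -0.0, -1.0]] 0.005415890725763133 [0.15898902 0.01925638 0.4510369 ] [ 1.76942540e+01  2.38390400e+01 -2.86109531e+00 -2.01742112e-03
 -6.33068271e+01  1.02497857e+02]
scene spatula 0.72 [214.7, 231.4] [ 0.5088 -0.3184  0.0286]
scene spatula 0.63 [321.2, 206.0] [0.4417 0.0228 0.0153]
scene flap 0.59 [346.9, 236.8] [0.7042 0.0383 0.117 ]
top pulse_top 0.65 [301.7, 165.2] [0.6183 0.0264 0.0642]
top spatula 0.73 [391.9, 269.5] [ 0.17   -0.3174  0.011 ]
top spatula 0.66 [388.8, 183.8] [ 0.5067 -0.3223  0.0301]
top flap 0.66 [391.6, 188.3] [ 0.5089 -0.3217  0.0308]
```

View pics/hover.png

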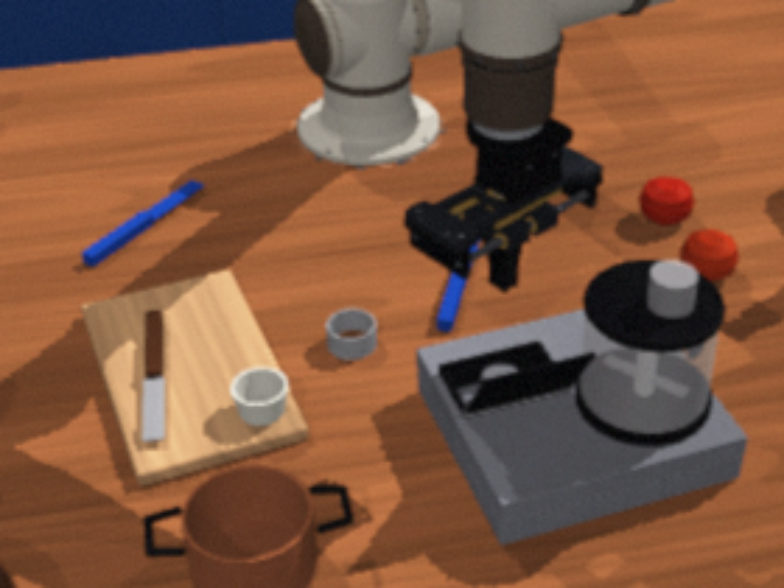

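The spatula lies on the board at crop (155,375), and the gripper's yaw clears both bowl and flap. I'll descend to the button.

Call:
drive_tool(
  rows=[
    [0,-1,-1,-30,0,0,0],
    [0,0,0,-30,0,0,0],
    [0,0,0,-25,0,0,0],
    [0,0,0,-15,0,0,0],
    [0,0,0,-8,0,0,0],
  ],
)

```text
time_s: 13.72
tcp_pos: [0.6222, 0.0279, 0.0895]
ee_rot: [[0.866, 0.499, -0.004], [0.499, -0.866, -0.001], [-0.004, -0.001, -1.0]]
wrist_force: [-0.4, -0.5, -0.7]
gripper_width: 0.006
gripper_force: 0.0
```

Call:
drive_tool(
  rows=[
    [0,0,0,0,0,0,0],
    [0,0,0,0,0,0,0],
    [0,0,0,0,0,0,0],
  ],
)

```text
time_s: 13.97
tcp_pos: [0.6249, 0.0289, 0.0937]
ee_rot: [[0.866, 0.501, 0.003], [0.501, -0.866, 0.0], [0.003, 0.001, -1.0]]
wrist_force: [0.2, 0.4, -0.3]
gripper_width: 0.008
gripper_force: 0.0
```

Slow press now: contact is expected at TCP z of about 85 mm and half way at about 77.

Call:
drive_tool(
  rows=[
    [0,0,1,-3,0,0,0],
    [0,0,0,-3,0,0,0],
    [0,0,0,-3,0,0,0],
    [0,0,0,0,0,0,0],
    [0,0,0,0,0,0,0],
  ],
)

```text
time_s: 14.38
tcp_pos: [0.6243, 0.0301, 0.0837]
ee_rot: [[0.866, 0.501, 0.001], [0.501, -0.866, 0.0], [0.001, 0.0, -1.0]]
wrist_force: [0.2, 0.6, 3.8]
gripper_width: 0.007
gripper_force: 1.3
```

Call:
drive_tool(
  rows=[
    [0,0,0,-2,0,0,0],
    [0,0,0,-1,0,0,0],
    [0,0,0,0,0,0,0],
    [0,0,0,0,0,0,0],
    [0,0,0,0,0,0,0],
  ],
)

```text
time_s: 14.8
tcp_pos: [0.6243, 0.03, 0.0806]
ee_rot: [[0.866, 0.501, 0.001], [0.501, -0.866, 0.0], [0.001, 0.0, -1.0]]
wrist_force: [0.7, 1.4, 5.2]
gripper_width: 0.002
gripper_force: 2.2
```

Call:
drive_tool(
  rows=[
    [0,0,0,-2,0,0,0],
    [0,0,0,-1,0,0,0],
    [0,0,0,0,0,0,0],
    [0,0,0,0,0,0,0],
    [0,0,0,0,0,0,0],
  ],
)

```text
time_s: 15.22
tcp_pos: [0.6243, 0.03, 0.0778]
ee_rot: [[0.866, 0.501, 0.001], [0.501, -0.866, 0.0], [0.001, 0.0, -1.0]]
wrist_force: [-0.8, 1.1, 6.4]
gripper_width: 0.003
gripper_force: 3.0
```

Call:
drive_tool(
  rows=[
    [0,0,0,0,0,0,0],
    [0,0,0,0,0,0,0],
    [0,0,0,0,0,0,0],
  ],
)

```text
time_s: 15.47
tcp_pos: [0.6243, 0.03, 0.0779]
ee_rot: [[0.866, 0.501, 0.001], [0.501, -0.866, 0.0], [0.001, 0.0, -1.0]]
wrist_force: [-0.7, 2.3, 5.6]
gripper_width: 0.009
gripper_force: 3.0
```

Call:
drive_tool(
  rows=[
    [0,0,0,0,0,0,0],
    [0,0,0,0,0,0,0],
    [0,0,0,0,0,0,0],
  ],
)

```text
time_s: 15.72
tcp_pos: [0.6243, 0.03, 0.0779]
ee_rot: [[0.866, 0.501, 0.001], [0.501, -0.866, 0.0], [0.001, 0.0, -1.0]]
wrist_force: [-0.7, 1.3, 5.7]
gripper_width: 0.002
gripper_force: 3.0
```

Call:
drive_tool(
  rows=[
    [0,0,0,-0.8,0,0,0],
    [0,0,0,0,0,0,0],
    [0,0,0,0,0,0,0],
    [0,0,0,0,0,0,0],
    [0,0,0,0,0,0,0],
  ],
)

```text
time_s: 16.13
tcp_pos: [0.6243, 0.03, 0.0772]
ee_rot: [[0.866, 0.501, 0.001], [0.501, -0.866, 0.0], [0.001, 0.0, -1.0]]
wrist_force: [-0.9, 1.6, 6.4]
gripper_width: 0.005
gripper_force: 3.2
```

Run:
```python
from h import *
s=sense();print(s["time_s"],s["tcp_pos"],s["wrist_force"])
c=capture("scene");save(c,"press.png",(160,120,440,330),2.8)
```

```text
16.1333 [0.62426737 0.03003772 0.07715119] [-0.92508439  1.63939996  6.40577538]
```

View pics/press.png

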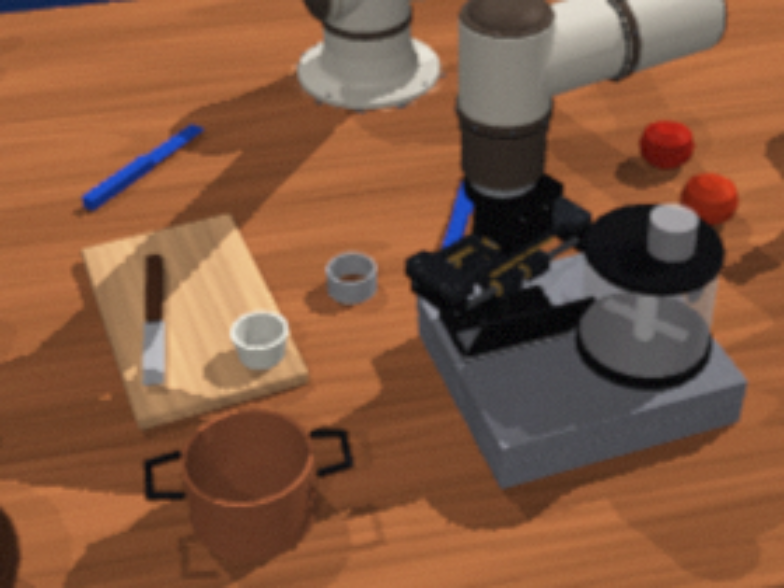

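The flap is still open (crop (460-590, 300-350)), the spatula is on the board at (153,320), and the fingers are in the well pressing with about 6.4 N, roughly 7.8 mm of travel. I'm handing the job in.

```bash
python3 -c "
from station import *
print(finish_job())"
```

```text
the job is handed in; nothing more can be done
None
```

I levered the flap open with the spatula blade, laid the spatula back on the board, and handed the job in with the fingers holding the pulse button about 7.8 mm down (about 6.4 N); no verdict came back from the judge.

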